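# Fit the big battery pack to the cordless banding wheel

## Task

The banding wheel needs power: lift the taller of the two battery packs out of the charger and slide it onto the rail at the front of the wheel, from the rail's open end, until the spring detent snaps in and the pack sits home against the wheel's housing. Leave the lower pack in its bay, and do not knock over the cups and the beaker.

Things in the scene. Friction and masses are not known exactly. Their poses are not given: they have to be found in the camera images.
- big_pack: The taller battery pack, black, 94 (x) x 60 (y) x 70 mm (z), 0.48 to 0.78 kg, centre of mass at x = +9 mm. Origin: centre of the underside; +x is the front, which goes first onto the rail. A T-slot runs open-ended along the underside: 37 mm wide, ceiling at z = 17 mm, narrowed below to 25 mm by two lips 7 mm thick, turned up in front. A notch across the ceiling at x = +6 mm takes the detent
- big_pack_mid (a point): Middle of the taller pack's block, pack x = +15, z = +48 mm. The block spans pack x -17 to +47 mm, z up to 70 mm; behind it a deck 26 mm high (tab to 29). In the bay only the block's two ends (64 mm apart, above the deck) can be gripped; on the rail the front end meets the housing, so hold the flanks (60 mm apart) there. Between, put it down, e.g. on the clear bench 0.46 m ahead of the robot
- small_pack: The lower battery pack, like the taller but 48 mm high, in the other bay. Stays there
- charger: White two-bay charger, fixed, 124 (x) x 168 (y) x 78 mm high. Origin: centre of the underside. Bays run along its x, centred at y = +42 and -42 mm: floor at 8 mm, 64 mm wide between walls that rise to 78 mm, level with the taller pack; open upward and at both ends but for a lip 19 mm high. Packs stand in it front to +x; which bay holds the taller one varies
- wheel: Cordless banding wheel, fixed: grey housing 90 mm high, round head (radius 77, top at 106 mm), bowl on it to 140 mm. Origin: centre of the underside, on the wheel's axis. Flat front face, 116 mm wide, at x = -78 mm. Before it lies the shoe: a plate 80 mm wide, top at 6 mm, to x = -178 mm (last 12 mm bevelled), with a steel T-rail 80 mm long on its centre line
- shoe_home (a point): Where the pack's origin belongs when home: on the plate's top, on the rail's centre line, x = -126 mm in the wheel's frame; axes as the wheel's, +x is the way the pack slides on. The pack's front is then 1 mm short of the housing. Sliding on, its underside must be 0 to 2.5 mm above this height, with 1.5 mm play to either side
- shoe_nose (a point): Tip of the rail's rounded open end, at plate height, x = -158 mm in the wheel's frame (the pack's origin is 47 mm further out when its front reaches it). Rail: stem 20 mm wide, head 34 mm wide and 5 mm thick, 9.5 to 14.5 mm above the plate
- detent (a joint): Spring plunger in the rail, 42 mm before the housing: a round steel nose 6 mm proud of the rail at 0 m; grows as it is pressed down (to 0.006). A pack riding over it holds it at 0.001 to 0.0035 (2 to 8 N along the rail); in the pack's notch it springs back below 0.001
- beaker: Green beaker, 72 mm across, 78 mm high, stands behind, between wheel and charger. Origin: centre of its foot
- bisque_cup: Pale clay cup, 68 mm across, 56 mm high, stands between wheel and charger. Origin: centre of its foot
- slip_cup: Speckled cup, 71 mm across, 84 mm high, stands left of the wheel. Origin: centre of its foot

How it is judged:
By the outcome, as a careful person would: the job done as asked, in the order asked, and still so for the second after the job is handed in, with the robot touching nothing.
It also fails if it takes over 48 s, if anything falls off the work surface, if the arm or the gripper's body presses on something with over 40 N, if the wrist force passes 120 N, or if a joint passes its speed limit or range.

## Robot

A 6-joint arm with a two-finger parallel gripper is mounted at the origin on the work surface; the furniture and walls round the work are solid. World frame = base frame: x ahead of the robot, y to its left, z up, the work surface at z = 0. Lengths are in m, angles in rad, forces in N, time in s.
With the tool pointing down it reaches from about 0.3 to 0.875 m from the base axis. Payload 6.4 kg.
Tool frame: the origin (TCP) lies at the very end of the fingers, on their centre line; the grasp point (between the pads) lies 19 mm behind it; z points along the fingers, y is the line along which they close (so a half turn about z gives the same grasp; the last joint's range is limited). The gripper opens to 85 mm and grips with 20 to 120 N. Pads are 22 mm wide; open, the fingers measure 114 mm over their backs; the gripper's body (76 mm by 85 mm) begins 54 mm behind the grasp point. The pads swing forward as they close: fully open they stand 13 mm farther back than shut.
Start: joints at [0.95, 0.181, 1.607, -0, 1.354, -0.206], TCP at [0.232, 0.526, 0.231] pointing down, gripper open.
Joint ranges: [-2.99, 2.99], [-0.89, 2.07], [0.3, 2.58], [-1.14, 4.28], [0, 2.63], [-3.12, 3.12]. Speed limits (rad/s): [2.57, 2.57, 3.01, 3.14, 3.14, 3.14].

## Interface

Orientations are given as a unit quaternion [w, x, y, z].
In Python, from bench import ctrl gives the robot as it stands.
- The arm moves only by the shell command python3 jog.py 'ROWS'. ROWS is a JSON object with one list for each field, all of the same length, 1 to 10, a row being the entries at one place: x, y, z (the shift in m), drx, dry, drz (a rotation vector in rad), jaw (the opening from 0.0 (shut) to 1.0 (fully open)); each row is the pose to reach, as a shift and turn from the pose commanded when the command began, along the tool's axes at that moment; what a row does not reach only later rows make up. A row lasts 1/8 s, in which the tool goes at most 0.0625 m and 0.188 rad, less where a joint would pass 70% of its speed; a pose out of reach is approached as far as the arm can. The fingers move at their own pace and stop on an object; the grip force is fixed at half the most. Time passes only in rows, so rows that do not move let the fingers close. It prints the time, the measured TCP pose, the force, the opening and the grip force at its end. Input that does not fit is refused with a message, and nothing moves.
- ctrl.get_obs(): the state, without advancing time (a new reading comes with each control period).
- ctrl.camera(name): name is "side" or "top" or "wrist"; returns the picture (420x560x3 uint8, blue, green, red); there is no depth.
- ctrl.camera_params(name): a dict with "fovy" (degrees; the focal length in pixels is half the picture's height over the tangent of half this angle, whatever the lens; pixels are square), "cx", "cy" (the principal point, pixels), "dist" ([k1, k2, p1, p2, k3] as OpenCV has them; the pictures are not rectified), "view" (4x4, takes a point from world to camera coordinates). Camera axes: x right, y up, looking along -z (the intrinsics and any distortion apply to the point x, -y, -z); pixel columns grow to the right and rows downward; lengths in m; the calibration is good to about 2 mm. A picture is of the moment at which its call begins: read the wrist's pose just before it. camera_params takes no time and is no camera call; for the wrist camera it gives the pose at the moment of the call.
- ctrl.hand_in(): hands the job in; it is judged then, once.
The state is a dict: "time_s": time; "q": joint angles; "dq": joint speeds; "joint_efforts": joint torques, N m; "eef_pos": TCP position; "eef_rot": TCP orientation; "wrist_force": force on the tool from outside, world axes, zero at the start; "torque": the same for the moment, N m; "opening": opening from 0.0 (shut) to 1.0 (fully open); "grasp_force": force on a finger pad.
Only numpy, scipy, OpenCV 4.12 (cv2) and the standard library are available. Lean on these libraries where they do the work, as an engineer would, in place of code of your own. Each camera call takes 0.05 s, during which the arm holds its last target. There are 200 camera calls.

## Working session

There is one attempt and no reset: what is moved stays moved. The work goes in short steps, Python scripts to look and compute and a shell command to move; the robot and the scene stay as the last step left them, time stands still between calls to the robot, and variables do not carry over. Pictures are saved under pics/ and viewed, at most 10 in all, crops included, and the job is handed in when it is done.

```bash
ls; mkdir -p pics; python3 - <<'E'
from bench import ctrl
import cv2
for n in ("top","side"):
    cv2.imwrite(f"pics/{n}0.png",ctrl.camera(n)); p=ctrl.camera_params(n); print(n,p)
print(ctrl.get_obs())
E
```

```text
bench.py
jog.py
pics
top {'fovy': 54.65961559020456, 'cx': 274.648625332185, 'cy': 213.3074800732141, 'dist': array([0.00158685, 0.        , 0.        , 0.        , 0.        ]), 'view': array([[-0.0204469 , -0.99954074,  0.02236578, -0.00464714],
       [ 0.98339001, -0.0160711 ,  0.18079216, -0.58560961],
       [-0.18034969,  0.02569092,  0.98326699, -1.11096815],
       [ 0.        ,  0.        ,  0.        ,  1.        ]])}
side {'fovy': 43.24763404134283, 'cx': 281.3425885186013, 'cy': 207.69733443415473, 'dist': array([-0.11958961,  0.        ,  0.        ,  0.        ,  0.        ]), 'view': array([[-0.89006819, -0.45558981, -0.01471568,  0.5031881 ],
       [ 0.19845498, -0.41637291,  0.88727066, -0.17270873],
       [-0.41035868,  0.78681099,  0.46101434, -1.49070525],
       [ 0.        ,  0.        ,  0.        ,  1.        ]])}
{'time_s': 0.1, 'q': array([ 9.49724273e-01,  1.81474990e-01,  1.60789557e+00, -7.08183463e-06,
        1.35383145e+00, -2.06334962e-01]), 'dq': array([ 0.00021817, -0.00144199, -0.00386041,  0.00253804, -0.00313041,
       -0.00145589]), 'joint_efforts': array([ 4.75763591e-04, -4.45874512e+01, -3.52243781e+01, -4.10528319e-04,
        4.13652422e-03,  1.15843292e-05]), 'eef_pos': array([0.23140249, 0.52583465, 0.23047564]), 'eef_rot': array([-3.20317135e-04,  2.05884722e-01,  9.78575921e-01, -7.38183068e-04]), 'wrist_force': array([ 0.15825258,  0.08246167, -0.09759065]), 'torque': array([-0.05604368, -0.01573681, -0.02245017]), 'grasp_force': 0.0, 'opening': 1.0005468128180572}
```

View pics/top0.png

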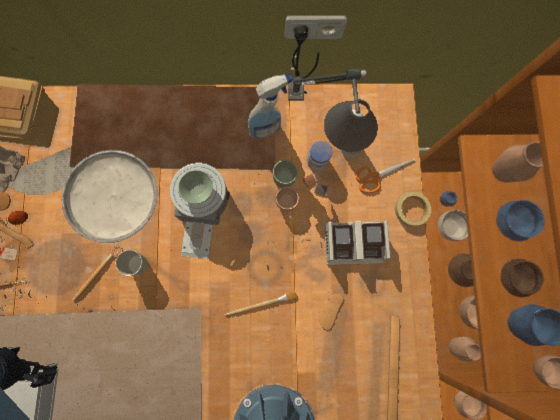

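View pics/side0.png

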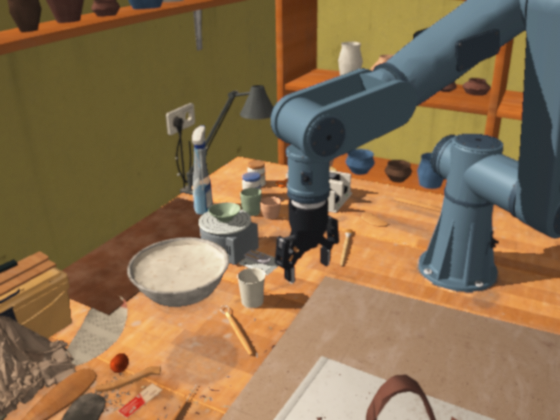

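The top view shows the wheel (head ~200,187, shoe ~198,240), the charger (~358,242) with two black packs, the beaker (285,172), bisque cup (287,198) and slip cup (130,262). I'll enlarge it for measuring.

```bash
cat > h.py <<'E'
import numpy as np, cv2
from bench import ctrl
from scipy.spatial.transform import Rotation as R
def K(p): 
    f=210/np.tan(np.radians(p["fovy"]/2)); return np.array([[f,0,p["cx"]],[0,f,p["cy"]],[0,0,1.]])
F=np.diag([1,-1,-1.])
def unproj(p,uv,z):
    """pixels -> world points at height z"""
    n=cv2.undistortPoints(np.array(uv,float).reshape(-1,1,2),K(p),p["dist"]).reshape(-1,2)
    V=p["view"]; d=(F@np.c_[n,np.ones(len(n))].T).T@V[:3,:3]; c=-V[:3,:3].T@V[:3,3]
    t=(np.broadcast_to(z,len(n))-c[2])/d[:,2]; return c+d*t[:,None]
def proj(p,X):
    V=p["view"]; Xc=np.atleast_2d(X)@V[:3,:3].T+V[:3,3]
    return cv2.projectPoints(Xc@F,np.zeros(3),np.zeros(3),K(p),p["dist"])[0].reshape(-1,2)
def tool():
    o=ctrl.get_obs(); q=o["eef_rot"]; return o["eef_pos"],R.from_quat([q[1],q[2],q[3],q[0]])
E
python3 - <<'E'
from h import *
im=cv2.imread("pics/top0.png")
a=cv2.resize(im[210:275,318:398],None,fx=5,fy=5,interpolation=cv2.INTER_CUBIC)
b=cv2.resize(im[155:265,163:237],None,fx=5,fy=5,interpolation=cv2.INTER_CUBIC)
c=np.zeros((550,780,3),np.uint8); c[:325,:400]=a; c[:,405:775]=b
cv2.imwrite("pics/crop.png",c)
p=ctrl.camera_params("top")
print(unproj(p,[[358,242],[200,187],[198,240],[285,172],[287,198],[130,262]],[.078,.106,.006,.078,.056,.084]).round(3))
E
```

```text
[[ 0.496 -0.245  0.078]
 [ 0.653  0.19   0.106]
 [ 0.518  0.21   0.006]
 [ 0.7   -0.047  0.078]
 [ 0.629 -0.052  0.056]
 [ 0.452  0.38   0.084]]
```

View pics/crop.png

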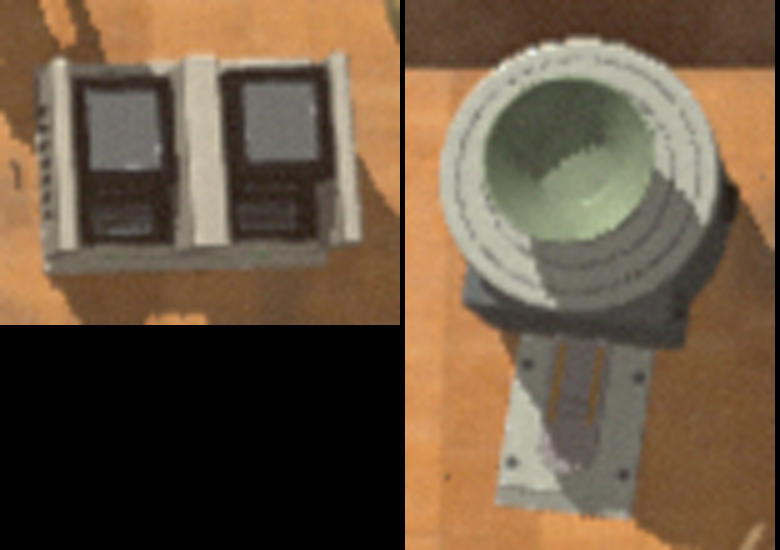

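```bash
python3 - <<'E'
from h import *
p=ctrl.camera_params("top")
c=lambda x,y:(318+(x+.5)/5-.5,210+(y+.5)/5-.5)
w=lambda x,y:(163+(x-405+.5)/5-.5,155+(y+.5)/5-.5)
P=unproj(p,[c(203,57),c(209,245),c(55,60),c(345,55),c(66,248),c(353,242)],.078); print(P.round(4))
S=unproj(p,[w(495,503),w(634,515),w(519,340),w(653,345)],.006);print(S.round(4))
print(unproj(p,[w(579,175)],.106).round(4))
pos,r=tool(); print("xyz axes",r.as_matrix().round(3))
for t in ([.5,-.25,.3],[.45,-.25,.3]): print(r.inv().apply(np.array(t)-pos).round(3))
q=ctrl.camera_params("wrist"); V=q["view"]; cc=-V[:3,:3].T@V[:3,3]
print("wcam in tool",r.inv().apply(cc-pos).round(4),"look",r.inv().apply(-V[2,:3]).round(3),"right",r.inv().apply(V[0,:3]).round(3),q["fovy"])
E
```

```text
[[ 0.5551 -0.2489  0.078 ]
 [ 0.45   -0.2462  0.078 ]
 [ 0.5548 -0.1655  0.078 ]
 [ 0.5549 -0.3292  0.078 ]
 [ 0.4498 -0.1669  0.078 ]
 [ 0.4502 -0.3263  0.078 ]]
[[0.4745 0.2599 0.006 ]
 [0.466  0.1791 0.006 ]
 [0.5705 0.2478 0.006 ]
 [0.5662 0.1688 0.006 ]]
[[0.6456 0.1972 0.106 ]]
xyz axes [[-0.915  0.403 -0.001]
 [ 0.403  0.915 -0.001]
 [ 0.    -0.002 -1.   ]]
[-0.558 -0.602 -0.069]
[-0.513 -0.622 -0.069]
wcam in tool [ 0.0679 -0.0002 -0.1432] look [-0.266 -0.     0.964] right [0. 1. 0.] 65.04953044380564
```

```bash
python3 jog.py '{"x":[-0.3,-0.572,-0.572,-0.572,-0.572,-0.572,-0.572,-0.572,-0.572,-0.572],"y":[-0.32,-0.618,-0.618,-0.618,-0.618,-0.618,-0.618,-0.618,-0.618,-0.618],"z":[0,0.03,0.03,0.03,0.03,0.03,0.03,0.03,0.03,0.03],"drx":[0,0,0,0,0,0,0,0,0,0],"dry":[0,0,0,0,0,0,0,0,0,0],"drz":[0.6,1.175,1.175,1.175,1.175,1.175,1.175,1.175,1.175,1.175],"jaw":[1,1,1,1,1,1,1,1,1,1]}'
python3 -c "
from h import *
p,r=tool();print(p,r.as_matrix().round(3).tolist());print(r.inv().apply(np.array([.505,-.27,.2])-p).round(4))"
```

```text
time_s: 1.35
eef_pos: [0.4355, -0.0663, 0.2095]
eef_rot: [0.0, 0.714, 0.7, 0.0]
wrist_force: [1.6, 0.2, 0.1]
opening: 0.998
grasp_force: 0.0
[ 0.43552394 -0.06626914  0.209545  ] [[0.02, 1.0, 0.0], [1.0, -0.02, 0.0], [0.0, 0.0, -1.0]]
[-0.2023  0.0734  0.0095]
```

```bash
python3 jog.py '{"x":[-0.2,-0.2,-0.2,-0.2,-0.2],"y":[0.073,0.073,0.073,0.073,0.073],"z":[0.01,0.01,0.01,0.01,0.01],"drx":[0,0,0,0,0],"dry":[0,0,0,0,0],"drz":[0,0,0,0,0],"jaw":[1,1,1,1,1]}'
python3 - <<'E'
from h import *
p,r=tool();q=ctrl.camera_params("wrist");im=ctrl.camera("wrist");print(p)
import pickle;pickle.dump((p,r.as_matrix(),q),open("w1.pkl","wb"))
cv2.imwrite("pics/w1.png",im)
E
```

```text
time_s: 1.98
eef_pos: [0.5042, -0.267, 0.1987]
eef_rot: [-0.001, 0.715, 0.699, -0.0]
wrist_force: [-0.0, 0.3, -0.3]
opening: 1.001
grasp_force: 0.0
[ 0.50423194 -0.2670393   0.19867984]
```

View pics/w1.png

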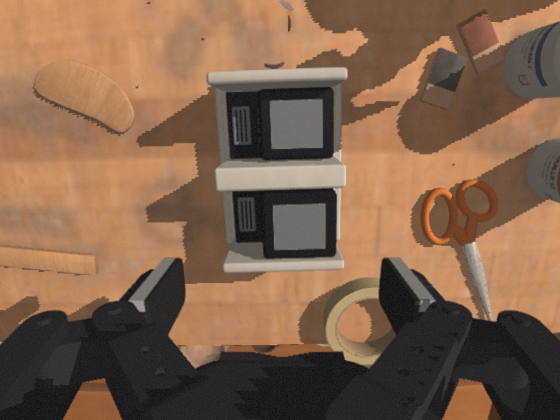

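The wrist view shows the nearer-y pack (lower in the picture, block 263–337 × 190–258) as wider and flush with the walls, so it is the taller; the other block is 260–333 × 88–159. Wall ends: upper wall (208–347, 70–84), lower wall (225–343, 258–270).

```bash
python3 - <<'E'
from h import *
import pickle;pos,M,q=pickle.load(open("w1.pkl","rb"))
B=unproj(q,[[262,191],[334,190],[338,257],[264,258],[300,224]],.078);print(B.round(4))
print(unproj(q,[[260,90],[333,88],[333,157],[261,160]],.078).round(4), "if .078: size of small")
print(unproj(q,[[208,73],[347,70],[223,270],[343,266],[217,176],[345,174]],.078).round(4))
im=cv2.imread("pics/w1.png");cv2.imwrite("pics/w1c.png",cv2.resize(im[60:280,195:365],None,fx=2.7,fy=2.7,interpolation=cv2.INTER_CUBIC))
E
```

```text
[[ 0.4875 -0.2584  0.078 ]
 [ 0.5466 -0.2588  0.078 ]
 [ 0.5514 -0.3185  0.078 ]
 [ 0.487  -0.318   0.078 ]
 [ 0.5185 -0.2875  0.078 ]]
[[ 0.4888 -0.1794  0.078 ]
 [ 0.5445 -0.179   0.078 ]
 [ 0.5453 -0.2317  0.078 ]
 [ 0.4876 -0.2329  0.078 ]] if .078: size of small
[[ 0.4498 -0.1659  0.078 ]
 [ 0.555  -0.1661  0.078 ]
 [ 0.4504 -0.3288  0.078 ]
 [ 0.556  -0.3272  0.078 ]
 [ 0.4513 -0.2451  0.078 ]
 [ 0.5553 -0.2457  0.078 ]]
```

View pics/w1c.png

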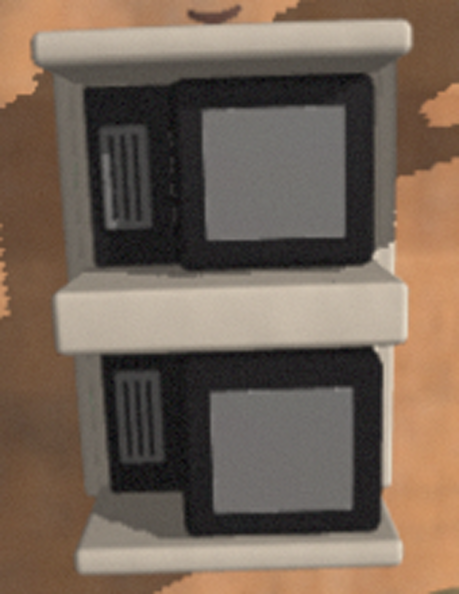

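The crop confirms it: the lower block is 64 × 60 mm at z = 78 mm, centred at about (0.518, −0.288), yaw ~0. Going down on it.

```bash
python3 jog.py '{"x":[-0.0205,-0.0205,-0.0205,-0.0205,-0.0205],"y":[0.0142,0.0142,0.0142,0.0142,0.0142],"z":[0.05,0.1,0.13,0.158,0.158],"drx":[0,0,0,0,0],"dry":[0,0,0,0,0],"drz":[-0.02,-0.02,-0.02,-0.02,-0.02],"jaw":[1,1,1,1,1]}'; python3 jog.py '{"x":[0,0,0,0,0],"y":[0,0,0,0,0],"z":[0,0,0,0,0],"drx":[0,0,0,0,0],"dry":[0,0,0,0,0],"drz":[0,0,0,0,0],"jaw":[0,0,0,0,0]}'
```

```text
time_s: 2.65
eef_pos: [0.5165, -0.2833, 0.0395]
eef_rot: [-0.003, 0.706, 0.708, -0.0]
wrist_force: [0.4, -0.2, 0.7]
opening: 0.999
grasp_force: 0.0
time_s: 3.28
eef_pos: [0.5193, -0.2865, 0.0437]
eef_rot: [0.001, 0.707, 0.708, 0.0]
wrist_force: [-1.4, 3.0, 7.7]
opening: 0.743
grasp_force: 69.4
```

```bash
python3 jog.py '{"x":[0,0,0,0,0],"y":[0,0,0,0,0],"z":[-0.02,-0.05,-0.085,-0.12,-0.12],"drx":[0,0,0,0,0],"dry":[0,0,0,0,0],"drz":[0,0,0,0,0],"jaw":[0,0,0,0,0]}'; python3 jog.py '{"x":[0.04,0.09,0.14,0.19,0.24,0.28,0.287,0.287,0.287,0.287],"y":[-0.008,-0.018,-0.03,-0.04,-0.05,-0.058,-0.06,-0.06,-0.06,-0.06],"z":[0,0,0,0,0,0.02,0.06,0.1,0.115,0.115],"drx":[0,0,0,0,0,0,0,0,0,0],"dry":[0,0,0,0,0,0,0,0,0,0],"drz":[0.02,0.04,0.06,0.08,0.1,0.11,0.11,0.11,0.11,0.11],"jaw":[0,0,0,0,0,0,0,0,0,0]}'
```

```text
time_s: 3.9
eef_pos: [0.5201, -0.2878, 0.1654]
eef_rot: [0.004, 0.707, 0.707, 0.0]
wrist_force: [-0.3, 0.1, -6.5]
opening: 0.734
grasp_force: 69.8
time_s: 5.15
eef_pos: [0.4568, 0.0008, 0.0455]
eef_rot: [-0.001, 0.745, 0.667, -0.001]
wrist_force: [0.5, -1.0, -6.1]
opening: 0.739
grasp_force: 70.2
```

```bash
python3 jog.py '{"x":[0,0,0,0],"y":[0,0,0,0],"z":[0.006,0.0085,0.0105,0.0105],"drx":[0,0,0,0],"dry":[0,0,0,0],"drz":[0,0,0,0],"jaw":[0,0,0,0]}'
```

```text
time_s: 5.65
eef_pos: [0.4582, 0.0006, 0.0364]
eef_rot: [0.0, 0.745, 0.668, 0.0]
wrist_force: [0.2, 0.9, -6.9]
opening: 0.745
grasp_force: 70.6
```

```bash
python3 jog.py '{"x":[0,0,0],"y":[0,0,0],"z":[0.0015,0.0025,0.0025],"drx":[0,0,0],"dry":[0,0,0],"drz":[0,0,0],"jaw":[0,0,0]}'
```

```text
time_s: 6.02
eef_pos: [0.4585, 0.0006, 0.0357]
eef_rot: [0.0, 0.744, 0.668, -0.0]
wrist_force: [-9.7, 1.9, 16.6]
opening: 0.738
grasp_force: 73.6
```

```bash
python3 jog.py '{"x":[0,0,0,0,0,0,0,0,0,0],"y":[0,0,0,0,0,0,0,0,0,0],"z":[0,0,0,0,-0.05,-0.1,-0.16,-0.16,-0.16,-0.16],"drx":[0,0,0,0,0,0,0,0,0,0],"dry":[0,0,0,0,0,0,0,0,0,0],"drz":[0,0,0,0,0,0,-0.18,-0.37,-0.56,-0.75],"jaw":[1,1,1,1,1,1,1,1,1,1]}';python3 jog.py '{"x":[0,0,0,0,0,0],"y":[0,0,0,0,0,0],"z":[0,0,0,0,0,0],"drx":[0,0,0,0,0,0],"dry":[0,0,0,0,0,0],"drz":[-0.18,-0.37,-0.56,-0.75,-0.821,-0.821],"jaw":[1,1,1,1,1,1]}'
python3 - <<'E'
from h import *
p,r=tool();q=ctrl.camera_params("wrist");im=ctrl.camera("wrist");print(p,r.as_matrix().round(3).tolist())
import pickle;pickle.dump((p,r.as_matrix(),q),open("w2.pkl","wb"))
cv2.imwrite("pics/w2.png",im)
print("to shoe view",r.inv().apply(np.array([.46,.21,.2])-p))
E
```

```text
time_s: 7.28
eef_pos: [0.4581, 0.0007, 0.1938]
eef_rot: [0.0, 0.449, 0.894, 0.0]
wrist_force: [0.4, -0.4, 0.3]
opening: 0.998
grasp_force: 0.0
time_s: 8.02
eef_pos: [0.458, 0.0007, 0.1935]
eef_rot: [-0.0, 0.059, 0.998, 0.0]
wrist_force: [-0.7, 0.3, 0.2]
opening: 1.0
grasp_force: 0.0
[0.45799278 0.0006593  0.19351765] [[-0.993, 0.117, -0.0], [0.117, 0.993, 0.0], [0.0, 0.0, -1.0]]
to shoe view [ 0.02247123  0.2081413  -0.00646682]
```

View pics/w2.png

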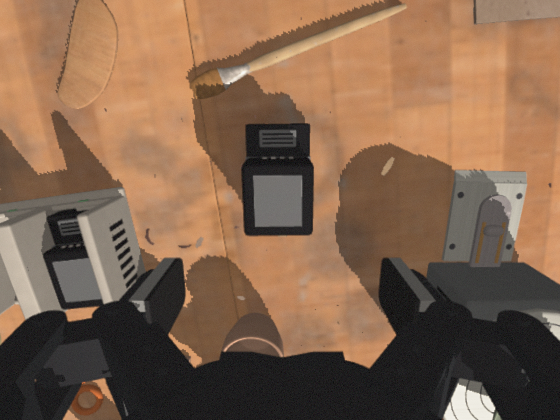

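The picture shows the pack standing upright on the bench, block at columns 243–314, rows 158–235, aligned with the tool. The shoe is at right (450–525, 170–265). Next I view the shoe from the same relative place.

```bash
python3 jog.py '{"x":[0.006,0.012,0.018,0.0237,0.0237,0.0237],"y":[0.055,0.11,0.165,0.2187,0.2187,0.2187],"z":[0,0,0,0,0,0],"drx":[0,0,0,0,0,0],"dry":[0,0,0,0,0,0],"drz":[0,0,0,0,0,0],"jaw":[1,1,1,1,1,1]}'
python3 - <<'E'
from h import *
p,r=tool();q=ctrl.camera_params("wrist");im=ctrl.camera("wrist");print(p,r.as_matrix().round(3).tolist())
import pickle;pickle.dump((p,r.as_matrix(),q),open("w3.pkl","wb"))
cv2.imwrite("pics/w3.png",im)
b=cv2.imread("pics/w2.png")
o=np.zeros((600,800,3),np.uint8)
o[:, :440]=cv2.resize(im[120:270,225:335],None,fx=4,fy=4,interpolation=cv2.INTER_CUBIC)
o[:480,444:796]=cv2.resize(b[115:235+5,235:323],None,fx=4,fy=4,interpolation=cv2.INTER_CUBIC)[:480]
cv2.imwrite("pics/w3c.png",o)
E
```

```text
time_s: 8.82
eef_pos: [0.4597, 0.2205, 0.1934]
eef_rot: [-0.0, 0.058, 0.998, -0.0]
wrist_force: [0.3, -0.2, -0.4]
opening: 0.999
grasp_force: 0.0
[0.45967461 0.22051651 0.19337855] [[-0.993, 0.116, -0.001], [0.116, 0.993, -0.001], [0.0, -0.001, -1.0]]
```

View pics/w3c.png

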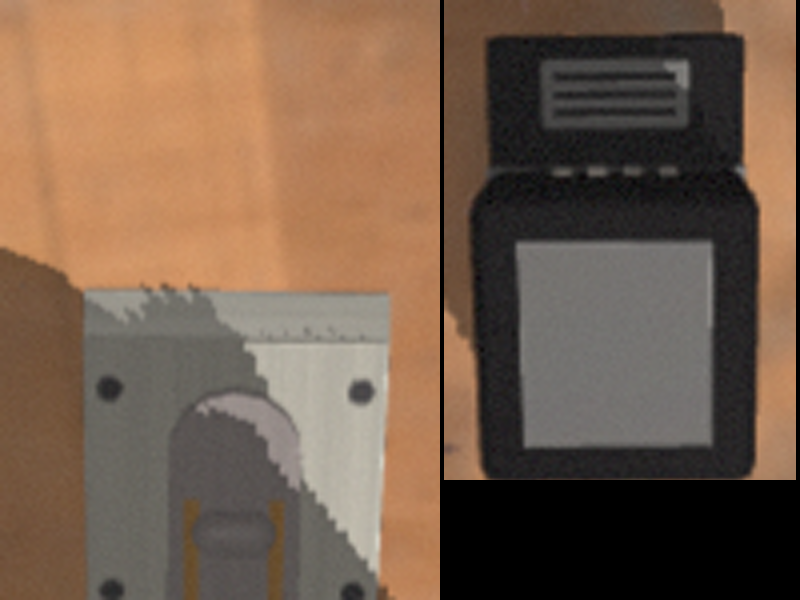

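The crop shows the shoe: plate end at row 292 with edges at columns 83/390, screws (110,389), (361,392), (112,590), (353,593), rail head edges 168/300, and detent centre ~(234,535). At right is the pack block, top edges ~472/757 near the back.

```bash
python3 - <<'E'
from h import *
import pickle
def s(x,y):return (225+(x+.5)/4-.5,120+(y+.5)/4-.5)
def k(x,y):return (235+(x-444+.5)/4-.5,115+(y+.5)/4-.5)
T={}
def rel(f,uv,z):
    p,M,q=pickle.load(open(f,"rb")); X=unproj(q,uv,z); return ((X-p)@M)*1000, X*1000
t,X=rel("w3.pkl",[s(110,389),s(361,392),s(112,590),s(353,593),s(84,340),s(389,340),s(88,590),s(379,590),s(84,293),s(390,293)],[.006]*8+[.0]*2)
print("plate tool\n",t.round(1),"\n",X.round(1))
t,X=rel("w3.pkl",[s(168,450),s(300,450),s(170,590),s(298,590),s(234,390),s(234,535),s(234,535)],[.0205]*5+[.0205,.0265]);print("rail\n",t.round(1),"\n",X.round(1))
t,X=rel("w2.pkl",[k(472,210),k(757,210),k(483,460),k(754,460),k(519,242),k(712,242),k(524,446),k(712,446)],.07);print("pack\n",t.round(1),"\n",X.round(1))
t,X=rel("w2.pkl",[k(487,37),k(742,37)],.026);print("deck back\n",t.round(1),"\n",X.round(1))
t,X=rel("w2.pkl",[k(615,478)],.07);print("front",t.round(1),X.round(1))
E
```

```text
plate tool
 [[-33.8 -31.1 187.4]
 [-34.6  34.8 187.3]
 [-91.6 -32.  187.4]
 [-92.4  34.3 187.3]
 [-20.5 -37.6 187.4]
 [-20.4  41.8 187.3]
 [-91.6 -38.6 187.4]
 [-91.6  41.4 187.3]
 [ -9.3 -37.9 193.4]
 [ -9.3  42.4 193.3]] 
 [[489.5 185.6   6. ]
 [498.  251.    6. ]
 [546.8 178.    6. ]
 [555.4 243.7   6. ]
 [475.5 180.7   6. ]
 [484.7 259.5   6. ]
 [546.1 171.4   6. ]
 [555.3 250.9   6. ]
 [464.4 181.7   0. ]
 [473.7 261.4   0. ]]
rail
 [[-45.5 -15.4 172.9]
 [-45.5  18.2 172.8]
 [-84.5 -15.3 172.8]
 [-84.5  18.3 172.8]
 [-29.6   1.4 172.9]
 [-68.9   1.5 172.8]
 [-66.3   1.4 166.8]] 
 [[503.  199.9  20.5]
 [506.9 233.2  20.5]
 [541.8 195.4  20.5]
 [545.7 228.8  20.5]
 [489.1 218.4  20.5]
 [528.2 213.9  20.5]
 [525.6 214.1  26.5]]
pack
 [[ 28.2 -32.7 123.5]
 [ 28.2  25.3 123.5]
 [-25.6 -32.1 123.5]
 [-25.6  26.  123.5]
 [ 21.6 -23.3 123.5]
 [ 21.6  16.3 123.5]
 [-22.4 -23.2 123.5]
 [-22.4  17.  123.5]] 
 [[426.1 -28.5  70. ]
 [432.9  29.1  70. ]
 [479.6 -34.2  70. ]
 [486.4  23.5  70. ]
 [433.8 -19.9  70. ]
 [438.4  19.3  70. ]
 [477.5 -25.   70. ]
 [482.2  14.9  70. ]]
deck back
 [[ 61.7 -33.5 167.5]
 [ 61.7  25.1 167.5]] 
 [[392.8 -25.4  26. ]
 [399.6  32.8  26. ]]
front [[-29.7  -3.8 123.5]] [[487.   -6.5  70. ]]
```

```bash
python3 jog.py '{"x":[-0.004,-0.008,-0.012,-0.017,-0.0171,-0.0171,-0.0171,-0.0171,-0.0171],"y":[-0.055,-0.11,-0.165,-0.2218,-0.2218,-0.2218,-0.2218,-0.2218,-0.2218],"z":[0,0,0,0.02,0.06,0.11,0.15,0.1574,0.1574],"drx":[0,0,0,0,0,0,0,0,0],"dry":[0,0,0,0,0,0,0,0,0],"drz":[0,0,0,0,0,0,0,0,0],"jaw":[1,1,1,1,1,1,1,1,1]}'; python3 jog.py '{"x":[0,0,0,0,0],"y":[0,0,0,0,0],"z":[0,0,0,0,0],"drx":[0,0,0,0,0],"dry":[0,0,0,0,0],"drz":[0,0,0,0,0],"jaw":[0,0,0,0,0]}'
python3 - <<'E'
from h import *
import pickle
p,r=tool();print(p,r.as_matrix().round(4).tolist());p2,M,_=pickle.load(open("w2.pkl","rb"));print("in w2 tool mm",(p-p2)@M*1000)
E
```

```text
time_s: 10.0
eef_pos: [0.4514, -0.0025, 0.0368]
eef_rot: [0.0, 0.059, 0.998, -0.0]
wrist_force: [0.4, 0.3, 0.5]
opening: 1.0
grasp_force: 0.0
time_s: 10.62
eef_pos: [0.4528, -0.0022, 0.0382]
eef_rot: [0.002, 0.058, 0.998, -0.001]
wrist_force: [-1.2, -1.4, 5.4]
opening: 0.69
grasp_force: 65.5
[ 0.45284168 -0.00223739  0.03822688] [[-0.9933, 0.1156, 0.0035], [0.1156, 0.9933, -0.0015], [-0.0037, -0.001, -1.0]]
in w2 tool mm [  4.74042448  -3.48639418 155.29172398]
```

```bash
python3 jog.py '{"x":[0,0,0.008,0.016,0.024,0.032,0.0363,0.0363,0.0363,0.0363],"y":[0,0,0.045,0.095,0.145,0.195,0.2235,0.2235,0.2235,0.2235],"z":[-0.02,-0.05,-0.05,-0.05,-0.05,-0.05,-0.045,-0.02,-0.012,-0.012],"drx":[0,0,0,0,0,0,0,0,0,0],"dry":[0,0,0,0,0,0,0,0,0,0],"drz":[0,0,0,0.005,0.005,0.005,0.005,0.005,0.005,0.005],"jaw":[0,0,0,0,0,0,0,0,0,0]}'; python3 jog.py '{"x":[0,0],"y":[0,0],"z":[0,0],"drx":[0,0],"dry":[0,0],"drz":[0,0],"jaw":[0,0]}'
cat > w.py <<'E'
from h import *
import pickle
p,r=tool();p3,M,_=pickle.load(open("w3.pkl","rb"));m=M.T@r.as_matrix()
print("in w3 tool mm",((p-p3)@M*1000).round(2),"rot",R.from_matrix(m).as_rotvec().round(4),"z",p[2].round(4),ctrl.get_obs()["wrist_force"].round(1))
E
python3 w.py
```

```text
time_s: 11.88
eef_pos: [0.4401, 0.2241, 0.0477]
eef_rot: [-0.001, 0.061, 0.998, -0.0]
wrist_force: [0.7, 0.1, -7.1]
opening: 0.692
grasp_force: 69.2
time_s: 12.12
eef_pos: [0.4418, 0.2244, 0.0491]
eef_rot: [0.001, 0.061, 0.998, 0.0]
wrist_force: [1.4, -0.9, -7.6]
opening: 0.693
grasp_force: 69.2
in w3 tool mm [ 18.1    1.84 144.28] rot [-0.0012 -0.0019  0.0057] z 0.0491 [ 1.4 -0.9 -7.6]
```

```bash
python3 - <<'E'
from h import *
import pickle
p,r=tool();q=ctrl.camera_params("wrist");im=ctrl.camera("wrist");pickle.dump((p,r.as_matrix(),q),open("w4.pkl","wb"))
cv2.imwrite("pics/w4.png",im)
cv2.imwrite("pics/w4c.png",cv2.resize(im[180:380,180:380],None,fx=3,fy=3,interpolation=cv2.INTER_CUBIC))
E
```

```text
(no output)
```

View pics/w4c.png

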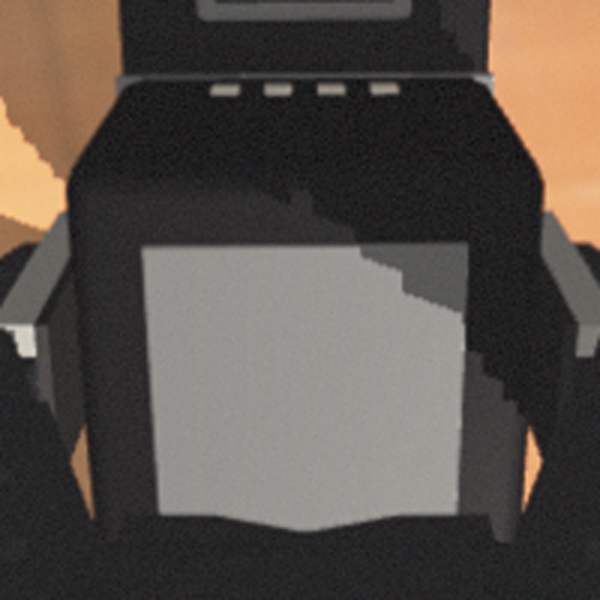

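The crop shows the pack held squarely between the pads (block edges 68/545, label 142/468); the nose is hidden behind it. I check the pack's offset numerically.

```bash
python3 - <<'E'
from h import *
import pickle
p,M,q=pickle.load(open("w4.pkl","rb"))
k=lambda x,y:(180+(x+.5)/3-.5,180+(y+.5)/3-.5)
z=p[2]-.038
for uv,h in (([k(68,185),k(545,185)],.066),([k(142,246),k(468,244),k(158,514),k(458,514)],.07),([k(120,70),k(490,70)],.026)):
    print(((unproj(q,uv,z+h)-p)@M*1000).round(1).tolist())
E
python3 jog.py '{"x":[0,0,0],"y":[-0.0003,-0.0003,-0.0003],"z":[0.002,0.0037,0.0037],"drx":[0,0,0],"dry":[0,0,0],"drz":[0,0,0],"jaw":[0,0,0]}'; python3 w.py
```

```text
[[22.9, -29.8, -28.0], [22.9, 29.8, -28.0]]
[[16.4, -20.2, -32.0], [16.7, 19.8, -32.0], [-23.2, -20.0, -32.0], [-23.2, 20.5, -32.0]]
[[27.2, -30.3, 11.9], [27.2, 29.9, 12.0]]
time_s: 12.55
eef_pos: [0.4408, 0.2241, 0.0443]
eef_rot: [-0.0, 0.061, 0.998, -0.0]
wrist_force: [-0.5, 0.8, -7.1]
opening: 0.692
grasp_force: 69.3
in w3 tool mm [ 19.12   1.51 149.08] rot [-0.0004  0.0001  0.005 ] z 0.0443 [-0.5  0.8 -7.1]
```

```bash
python3 jog.py '{"x":[0,0],"y":[0,0],"z":[-0.0005,-0.0005],"drx":[0,0],"dry":[0,0],"drz":[0,0],"jaw":[0,0]}'; python3 w.py
```

```text
time_s: 12.8
eef_pos: [0.4411, 0.2243, 0.0452]
eef_rot: [0.0, 0.061, 0.998, 0.0]
wrist_force: [-0.2, 0.1, -6.6]
opening: 0.691
grasp_force: 69.3
in w3 tool mm [ 18.8    1.68 148.23] rot [-0.0007 -0.0007  0.005 ] z 0.0452 [-0.2  0.1 -6.6]
```

```bash
python3 jog.py '{"x":[-0.005,-0.01,-0.014,-0.018,-0.022,-0.026,-0.026],"y":[0,0,0,0,0,0,0],"z":[0,0,0,0,0,0,0],"drx":[0,0,0,0,0,0,0],"dry":[0,0,0,0,0,0,0],"drz":[0,0,0,0,0,0,0],"jaw":[0,0,0,0,0,0,0]}'; python3 w.py
```

```text
time_s: 13.68
eef_pos: [0.4672, 0.221, 0.0451]
eef_rot: [0.0, 0.061, 0.998, 0.0]
wrist_force: [-0.8, 1.2, -7.2]
opening: 0.688
grasp_force: 69.3
in w3 tool mm [ -7.53   1.47 148.25] rot [-0.0007 -0.0008  0.0052] z 0.0451 [-0.8  1.2 -7.2]
```

```bash
python3 jog.py '{"x":[-0.006,-0.012,-0.018,-0.024,-0.03,-0.036,-0.036],"y":[0,0,0,0,0,0,0],"z":[0,0,0,0,0,0,0],"drx":[0,0,0,0,0,0,0],"dry":[0,0,0,0,0,0,0],"drz":[0,0,0,0,0,0,0],"jaw":[0,0,0,0,0,0,0]}'; python3 w.py
```

```text
time_s: 14.55
eef_pos: [0.5041, 0.2167, 0.0456]
eef_rot: [0.001, 0.061, 0.998, 0.0]
wrist_force: [-0.2, -0.7, -3.9]
opening: 0.689
grasp_force: 69.7
in w3 tool mm [-44.63   1.46 147.71] rot [-0.0012 -0.0029  0.0052] z 0.0456 [-0.2 -0.7 -3.9]
```

```bash
python3 jog.py '{"x":[-0.005,-0.01,-0.015,-0.02,-0.023,-0.023],"y":[0,0,0,0,0,0],"z":[0,0,0,0,0,0],"drx":[0,0,0,0,0,0],"dry":[0,0,0,0,0,0],"drz":[0,0,0,0,0,0],"jaw":[0,0,0,0,0,0]}'; python3 w.py;python3 jog.py '{"x":[-0.002,-0.003,-0.003],"y":[0,0,0],"z":[0,0,0],"drx":[0,0,0],"dry":[0,0,0],"drz":[0,0,0],"jaw":[0,0,0]}'; python3 w.py
```

```text
time_s: 15.3
eef_pos: [0.5265, 0.2138, 0.0454]
eef_rot: [0.001, 0.061, 0.998, 0.0]
wrist_force: [2.3, -1.0, -4.0]
opening: 0.69
grasp_force: 69.7
in w3 tool mm [-67.2    1.19 147.99] rot [-0.0009 -0.0024  0.0051] z 0.0454 [ 2.3 -1.  -4. ]
time_s: 15.68
eef_pos: [0.5289, 0.2136, 0.0452]
eef_rot: [0.001, 0.061, 0.998, 0.0]
wrist_force: [2.9, -0.7, -4.7]
opening: 0.691
grasp_force: 69.8
in w3 tool mm [-69.61   1.22 148.13] rot [-0.0008 -0.0015  0.005 ] z 0.0452 [ 2.9 -0.7 -4.7]
```

```bash
for i in 1; do python3 jog.py '{"x":[-0.0015,-0.0015],"y":[0,0],"z":[0,0],"drx":[0,0],"dry":[0,0],"drz":[0,0],"jaw":[0,0]}'; python3 w.py; python3 jog.py '{"x":[-0.001,-0.001],"y":[0,0],"z":[0,0],"drx":[0,0],"dry":[0,0],"drz":[0,0],"jaw":[0,0]}'; python3 w.py; done
```

```text
time_s: 15.92
eef_pos: [0.5297, 0.2134, 0.0448]
eef_rot: [-0.0, 0.061, 0.998, -0.0]
wrist_force: [1.9, 0.2, -7.3]
opening: 0.694
grasp_force: 69.7
in w3 tool mm [-70.44   1.13 148.54] rot [-0.0006 -0.      0.005 ] z 0.0448 [ 1.9  0.2 -7.3]
time_s: 16.18
eef_pos: [0.5302, 0.2132, 0.0446]
eef_rot: [-0.001, 0.061, 0.998, -0.0]
wrist_force: [-0.8, -0.8, -6.9]
opening: 0.694
grasp_force: 69.7
in w3 tool mm [-70.93   1.05 148.75] rot [-0.0003  0.001   0.0049] z 0.0446 [-0.8 -0.8 -6.9]
```

```bash
python3 jog.py '{"x":[-0.001,-0.001],"y":[0,0],"z":[0,0],"drx":[0,0],"dry":[0,0],"drz":[0,0],"jaw":[0,0]}'; python3 w.py;  python3 jog.py '{"x":[-0.0007,-0.0007],"y":[0,0],"z":[0,0],"drx":[0,0],"dry":[0,0],"drz":[0,0],"jaw":[0,0]}'; python3 w.py
```

```text
time_s: 16.42
eef_pos: [0.5314, 0.2131, 0.0448]
eef_rot: [-0.0, 0.061, 0.998, -0.0]
wrist_force: [-0.7, -0.3, -8.0]
opening: 0.693
grasp_force: 69.6
in w3 tool mm [-72.21   1.07 148.56] rot [-0.0004  0.0004  0.005 ] z 0.0448 [-0.7 -0.3 -8. ]
time_s: 16.68
eef_pos: [0.5315, 0.2131, 0.0447]
eef_rot: [-0.001, 0.061, 0.998, -0.0]
wrist_force: [-4.1, -0.8, -5.8]
opening: 0.689
grasp_force: 69.7
in w3 tool mm [-72.26   1.07 148.63] rot [-0.0003  0.0017  0.005 ] z 0.0447 [-4.1 -0.8 -5.8]
```

```bash
python3 jog.py '{"x":[0.0004,0.0004],"y":[0,0],"z":[0.0008,0.0012],"drx":[0,0],"dry":[0,0],"drz":[0,0],"jaw":[0,0]}'; python3 w.py; python3 jog.py '{"x":[0,0,0,0,0,0,0.04,0.072,0.072],"y":[0,0,0,0,0,0,0,0,0],"z":[0,0,0,0,-0.04,-0.1,-0.15,-0.155,-0.155],"drx":[0,0,0,0,0,0,0,0,0],"dry":[0,0,0,0,0,0,0,0,0],"drz":[0,0,0,0,0,0,0,0,0],"jaw":[1,1,1,1,1,1,1,1,1]}'; python3 - <<'E'
from h import *
import pickle
p,r=tool();q=ctrl.camera_params("wrist");im=ctrl.camera("wrist");pickle.dump((p,r.as_matrix(),q),open("w5.pkl","wb"))
t=ctrl.camera("top");o=np.zeros((420,800,3),np.uint8);o[:,:560]=im;o[:,562:800]=cv2.resize(t,None,fx=3,fy=3,interpolation=cv2.INTER_CUBIC)[430:850,480:718]
cv2.imwrite("pics/w5.png",o)
E
```

```text
time_s: 16.92
eef_pos: [0.5315, 0.2131, 0.0444]
eef_rot: [-0.001, 0.061, 0.998, -0.0]
wrist_force: [-7.8, -0.6, 3.2]
opening: 0.69
grasp_force: 70.5
in w3 tool mm [-72.28   1.11 148.99] rot [-0.0003  0.0009  0.0049] z 0.0444 [-7.8 -0.6  3.2]
time_s: 18.05
eef_pos: [0.4596, 0.2224, 0.2001]
eef_rot: [0.001, 0.06, 0.998, 0.0]
wrist_force: [2.0, -0.1, -0.3]
opening: 1.005
grasp_force: 0.0
```

View pics/w5.png

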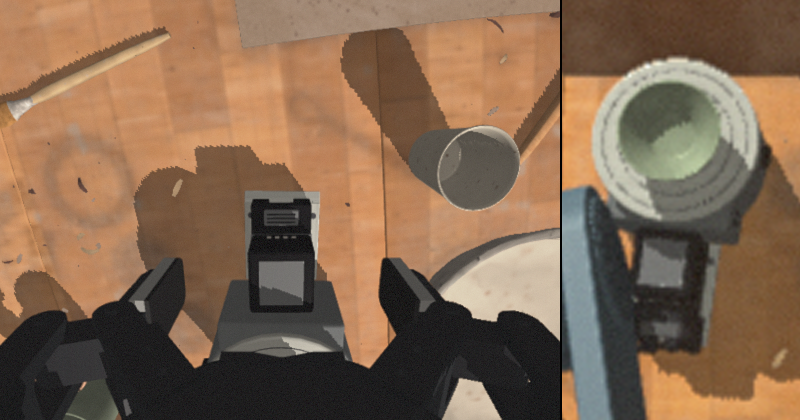

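The pack stands on the rail, seated against the housing (block 249–315 × 235–311; deck back edge row ~199; plate end row ~192), and the slip cup is upright. I check the seating depth numerically.

```bash
python3 - <<'E'
from h import *
import pickle
p,M,q=pickle.load(open("w5.pkl","rb"))
X=unproj(q,[[283,199],[252,203],[312,203],[283,192],[250,240],[314,240],[282,311]],[.032,.032,.032,0,.076,.076,.076])
p3,M3,_=pickle.load(open("w3.pkl","rb"))
print(((X-p3)@M3*1000).round(1))
E
python3 -c "
import cv2
im=cv2.imread('pics/w5.png')[185:335,215:350]
cv2.imwrite('pics/w5c.png',cv2.resize(im,None,fx=4,fy=4,interpolation=cv2.INTER_CUBIC))"
```

```text
[[  -9.8    3.3  161.4]
 [ -13.7  -27.   161.4]
 [ -13.9   31.6  161.4]
 [ -10.1    3.4  193.4]
 [ -35.2  -25.6  117.4]
 [ -35.4   29.9  117.3]
 [-105.9    1.9  117.3]]
```

View pics/w5c.png

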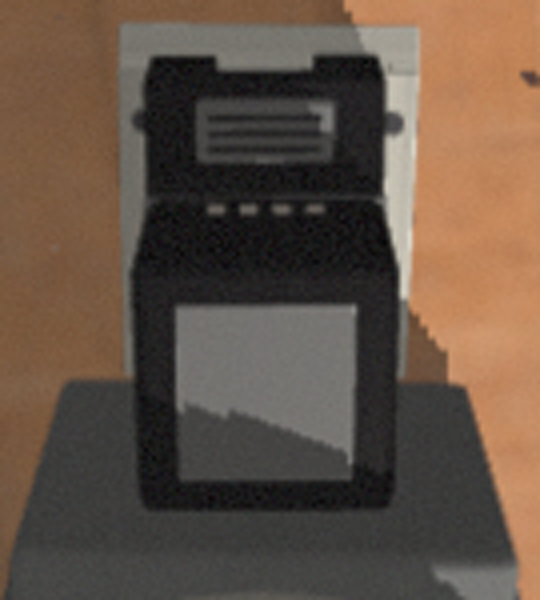

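The front edge lies at −108.5 mm with the bias seen earlier, against −108.6 mm expected at home. The notch force signature and the stop at the housing agree with that, so I'm handing in.

```bash
python3 -c "
from bench import ctrl
print(ctrl.hand_in())"
```

```text
the job is handed in; nothing more can be done
None
```

I slid the taller pack onto the wheel's rail until the detent force dropped off and it stopped against the housing, then released it and handed in about 18 s into the 48 s limit; the lower pack was left in its bay, and I saw no sign of any cup or the beaker being disturbed.

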